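# Fit the edge-polishing wheel to the optician's bench polisher

## Robot

A 7-joint arm with a two-finger parallel gripper is mounted at the origin on the work surface. World frame = base frame: x ahead of the robot, y to its left, z up, the work surface at z = 0. Lengths are in mm, angles in rad, forces in N, time in s.
With the tool pointing down it reaches from about 425 to 1025 mm from the base axis. Payload 3.6 kg.
Tool frame: the origin (TCP) lies midway between the tips of the shut fingers; the grasp point (between the pads) lies 19 mm behind it; z points along the fingers, y is the line along which they close (so a half turn about z gives the same grasp; the last joint's range is limited). The gripper opens to 85 mm and grips with 20 to 120 N. Pads are 22 mm wide; open, the fingers measure 114 mm over their backs; the gripper's body (76 mm by 85 mm) begins 54 mm behind the grasp point. The pads swing forward as they close: fully open they stand 13 mm farther back than shut.
Start: joints at [1.25, 0.591, 0.048, 1.609, -0.033, 0.943, -0.034], TCP at [163.732, -706.273, 231.302] pointing down, gripper open.
Joint ranges: [-2.69, 2.69], [-0.47, 2.24], [-1.27, 1.36], [0.19, 2.51], [-1.53, 4.68], [0.08, 2.07], [-3.09, 3.09]. Speed limits (rad/s): [2.57, 2.57, 3.14, 3.14, 3.14, 3.14, 3.14].

## Interface

Orientations are given as a unit quaternion [w, x, y, z].
In Python, from station import arm, vision gives the robot as it stands.
- The arm moves only by the tool servo_tool, never from a script. Its argument "deltas" is a list that holds one entry, the list of rows, each a list of 7 numbers: the turn, a rotation vector about the tool's x, y, z in degrees, then the shift along the tool's x, y, z in m, then the opening, from -1 (shut) to 1 (fully open). A call has exactly 8 rows; each row is the pose to reach, as a shift and turn from the pose commanded when the call began, along the tool's axes at that moment; what a row does not reach only later rows make up. A row lasts 1/8 s, in which the tool goes at most 62.5 mm and 10.7 degrees, less where a joint would pass 70% of its speed; a pose out of reach is approached as far as the arm can. A call with a gripper value outside its range is refused whole. The fingers move at their own pace and stop on an object; the grip force is fixed at half the most. Time passes only in rows, so rows that repeat a pose let the fingers close, or fill a call up. It gives the time, the measured TCP pose, the force, the opening and the grip force at its end, in the units of the state.
- arm.get_state(): the state, without advancing time (a new reading comes with each control period).
- vision.get_image(name): name is "side" or "top" or "wrist"; returns a dict with "pixels" (420x560x3 uint8, red, green, blue), "camera_matrix" (3x3 intrinsics, pixels), "rvec" (rotation vector, rad) and "tvec" (3), from world to camera coordinates, as OpenCV has them; the wrist camera has in their place "hand_eye" (4x4, takes a point from camera to tool coordinates, whose origin is the TCP and whose axes are the flange's). Camera axes: x right, y down, z forward; pixel columns grow to the right and rows downward; lengths in mm; the calibration is good to about 2 mm. The wrist camera is an equidistant fisheye: a pixel r from the principal point sees the ray r / f radians off the axis. A picture is of the moment at which its call begins: read the wrist's pose just before it. There is no depth.
- arm.sign_off(): hands the job in; it is judged then, once.
The state is a dict: "time": time; "q": joint angles; "qvel": joint speeds; "effort": joint torques, N m; "ee_pos": TCP position; "ee_rot": TCP orientation; "force": force on the tool from outside, world axes, zero at the start; "torque": the same for the moment, N m; "opening": finger opening in mm; "grasp_force": force on a finger pad.
Only numpy, scipy, OpenCV 4.12 (cv2) and the standard library are available. Lean on these libraries where they do the work, as an engineer would, in place of code of your own. Each camera call takes 0.05 s, during which the arm holds its last target. There are 200 camera calls.

## Task

Take the polishing wheel (the head with a slotted flange and a block-shaped hub) out of the rack and fit it to the bench polisher: put its tapered shank into the upright spindle, turn it gently until the two slots drop over the spindle's dogs, then press it fully home so that the flange sits flush on the spindle face, and let go. Work gently, never loading the spindle by more than about 35 N, and leave the felt dome, the lens blank and the spectacles where they are.

Things in the scene. Friction and masses are not known exactly. Their poses are not given: they have to be found in the camera images.
- wheel_grip (a point): Centre of the hub of the loose polishing wheel (0.25 to 0.46 kg) standing upright in one of the rack's holes; z up its axis. The hub is an aluminium block 34 mm along x, 26 mm along y, 48 mm high: grasp its two flats, closing along y. Hub top 24 mm above this point. Under the hub, coaxial: a grey drum 40 mm across, 18 mm high, its top 24 mm below this point; then the flange.
- wheel_face (a point): Centre of the underside of the wheel's steel flange, 54 mm below wheel_grip, same axes. Flange 58 mm across, 12 mm thick. Two open slots, 11 mm wide, cut its rim right through at the +x and -x sides from 19.5 mm radius outward; they are alike, so half a turn makes no difference.
- wheel_tip (a point): Centre of the lower end of the wheel's steel taper shank, 40 mm below wheel_face, same axes. The shank is 32 mm across at the flange and 20 mm at this tip.
- spindle_face (a point): Centre of the top face of the polisher's upright steel spindle nose, z up, x and y along the polisher's sides. Nose 60 mm across, 44 mm tall, face 120 mm above the table. Its bore, open at the top, is 33 mm across at the face, tapered 7:24 like the shank: 0.5 mm play all round when the wheel is home, 1.5 mm while the flange rests on the dogs. The face is a firm stop for the flange.
- dog_level (a point): On the spindle axis, 7 mm above spindle_face, level with the tops of two steel dogs: opposite each other, 21 to 30 mm from the axis, each 8 mm wide. The line through them lies within 0.7 rad of this point's x axis; the exact angle is not measured. A brake of about 0.45 N m holds the spindle. The flange rests on the dogs until its slots are within about 0.06 rad of them.
- pin_level (a point): On the spindle axis, 36 mm below spindle_face: top of a stiff knock-out pin in the bore. With the slots over the dogs the wheel drops about 3 mm to it; the last 4 mm need a steady push of about 10 N in all, weight included (up to 25 N if the shank binds), and the pin stays where it is pushed. More than 35 N on the spindle is too much.
- polisher: Fixed low white cabinet, 200 (x) by 260 mm (y), deck 76 mm up, carrying the spindle nose; origin at the centre of its underside. The spindle axis is at x -20, y -35 mm from the origin.
- rack: Fixed grey block, 90 (x) by 200 (y) by 55 mm high, origin at the centre of its underside, with two 36 mm through holes 55 mm to either side of the middle along y; the wheel stands in one, the felt dome in the other, flanges on the top.
- felt_dome: Loose felt polishing dome (no hub, round top) with a plain 54 mm flange, standing in the other hole of the rack; origin at the underside of its flange, its top 45 mm higher. Leave it.
- lens_blank: Loose lens blank, a clear disc 65 mm across and 10 mm thick on the polisher's deck, beside the spindle; origin under its centre. Leave it.
- spectacles: Pair of spectacles on the table, 130 mm wide, 145 mm long, 44 mm high; origin under the bridge. Leave it.

How it is judged (in metres and radians):
On the way, in this order (a step that is already met when the one before it is completed fails the run):
1. the wheel is lifted clear of the rack (height (world z) of wheel_face above 0.1 m), for 0.1 s.
2. the wheel's shank is in the spindle bore (horizontal distance between wheel_face and spindle_face below 0.006 m and z of wheel_face in the frame of spindle_face below 0.02 m), for 0.1 s.
At the end, for the whole second after the job is handed in: The wheel stands upright (within 0.05 rad) in the spindle with its slots over the dogs: its flange's underside is within 2 mm of the spindle face and within 3 mm of its axis, at rest (z of wheel_face in the frame of spindle_face between -0.004 and 0.002 m and horizontal distance between wheel_face and spindle_face below 0.003 m and angle between wheel_face's own z axis and vertical below 0.05 rad and linear speed of wheel below 0.02 m/s); the robot touches nothing.
It fails at once if the wheel loads the polisher with more than 35 N (contact force between wheel and polisher above 35 N).
It fails at once if the robot presses on the polisher itself with more than 35 N (contact force between any of the fingers, the arm and polisher above 35 N).
It fails at once if the felt dome or the lens blank is shifted by more than 20 mm (distance of any of felt_dome, lens_blank from where it was at the start of the episode above 0.02 m).
It fails at once if the spectacles are shifted by more than 30 mm (distance of spectacles from where it was at the start of the episode above 0.03 m).
It also fails if it takes over 72 s, if anything falls off the work surface, if the arm or the gripper's body presses on something with over 40 N, if the wrist force passes 120 N, or if a joint passes its speed limit or range.

## Working session

There is one attempt and no reset: what is moved stays moved. The work goes in short steps, Python scripts to look and compute and a tool call to move; the robot and the scene stay as the last step left them, time stands still between calls to the robot, and variables do not carry over. Pictures are saved under pics/ and viewed, at most 10 in all, crops included, and the job is handed in when it is done.

Besides the shell and the picture viewer there is one more tool, called in YAML: its name, and indented under it one key for each argument. servo_tool: Moves the arm, as the interface text tells. Its arguments: {"type":"object","properties":{"deltas":{"type":"array"}},"required":["deltas"]}

```bash
ls; mkdir -p pics
cat > h.py <<'E'
import numpy as np, cv2
from station import arm, vision
from scipy.spatial.transform import Rotation as R
def shot(n,f=None):
    d=vision.get_image(n)
    if f: cv2.imwrite('pics/'+f,cv2.cvtColor(d['pixels'],cv2.COLOR_RGB2BGR))
    return d
def ray(d,u,v,s=None):
    K=np.array(d['camera_matrix'])
    if 'rvec' in d:
        M=R.from_rotvec(np.ravel(d['rvec'])).as_matrix(); t=np.ravel(d['tvec'])
        return -M.T@t, M.T@np.linalg.solve(K,[u,v,1])
    a=np.array([(u-K[0,2])/K[0,0],(v-K[1,2])/K[1,1]]); th=np.hypot(*a)
    c=np.r_[a/max(th,1e-9)*np.sin(th),np.cos(th)]
    q=s['ee_rot']; Rt=R.from_quat([q[1],q[2],q[3],q[0]]).as_matrix(); H=np.array(d['hand_eye'])
    return Rt@H[:3,3]+s['ee_pos'], Rt@H[:3,:3]@c
def onz(d,u,v,z,s=None):
    o,r=ray(d,u,v,s); return o+r*(z-o[2])/r[2]
def proj(d,P):
    M,t=np.array(d['rvec']),np.array(d['tvec'])
    return cv2.projectPoints(np.array(P,float).reshape(-1,1,3),M,t,np.array(d['camera_matrix']),None)[0].reshape(-1,2)
E
python3 - <<'E'
from h import *
print(arm.get_state())
a=[shot(n)['pixels'] for n in('side','top','wrist')]
for n in('side','top'):
    d=vision.get_image(n); print(n,ray(d,280,210))
im=np.hstack(a[:2]); cv2.imwrite('pics/top0.png',cv2.resize(a[1],(800,600))[:,:,::-1]); cv2.imwrite('pics/side0.png',cv2.resize(a[0],(800,600))[:,:,::-1])
E
```

```text
pics
{'time': 0.0, 'q': array([ 1.24950226,  0.59218715,  0.04832205,  1.60987693, -0.03331635,
        0.94268769, -0.03366481]), 'qvel': array([-0.00022848,  0.00040317,  0.00074599,  0.00066002, -0.00089218,
       -0.00093583,  0.00095364]), 'effort': array([-7.08371881e-04, -5.48692417e+01,  1.54629037e+00, -1.98124999e+01,
        9.41085251e-03,  8.73213925e-03, -1.24771395e-05]), 'ee_pos': array([ 163.52703694, -705.43700946,  230.07202044]), 'ee_rot': array([-1.15957831e-03,  9.93515155e-01,  1.13693678e-01, -2.00373666e-04]), 'force': array([-0.22329503, -0.91834121, -0.34630552]), 'torque': array([ 0.03297612, -0.00583356, -0.02894619]), 'grasp_force': 0.0, 'opening': 85.49935602292432}
side (array([436.56261014, 792.14506154, 952.49490314]), array([ 0.16723892, -0.66310907, -0.72969019]))
top (array([588.45401307, -10.16096853, 850.46998795]), array([ 0.05577253, -0.01203554, -0.99841502]))
```

View pics/top0.png

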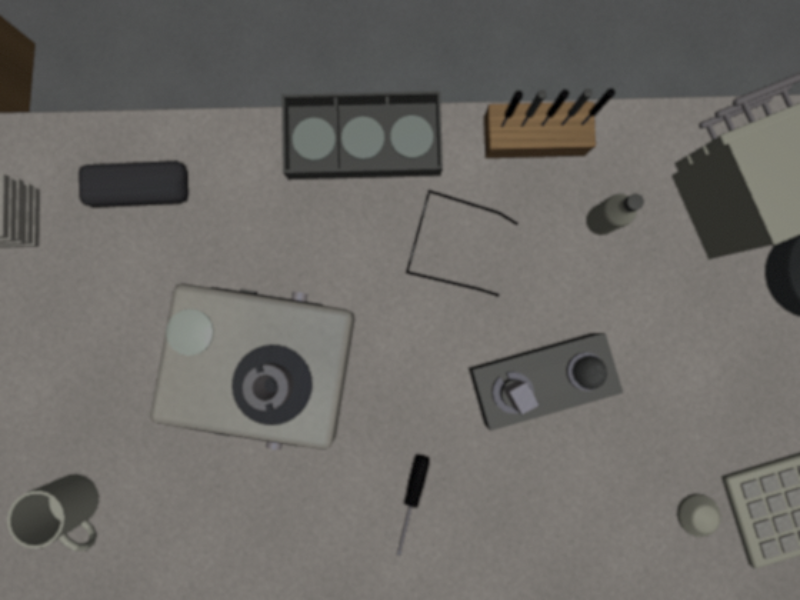

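View pics/side0.png

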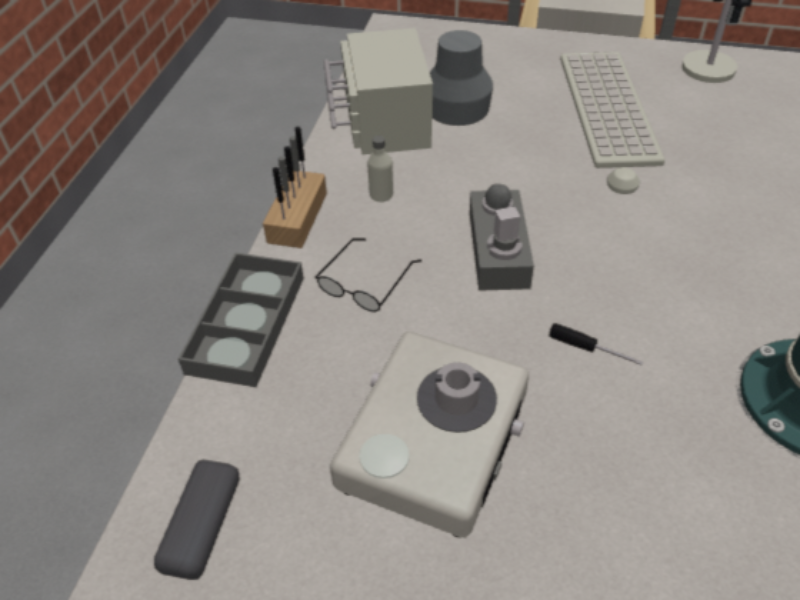

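The pictures show the polisher with the spindle at about (268,386) in the top view (800-wide) and (458,380) in the side view. The wheel hub is at (522,397) top and (507,222) side. The felt dome is at (590,370) top, and the spectacles are above the path between.

Run:
```python
from h import *
t=shot('top','t.png');s=shot('side','s.png')
def crop(d,u,v,w=30): # orig px
    p=d['pixels'][v-w:v+w,u-int(w*4/3):u+int(w*4/3)]
    return cv2.resize(p,(400,300),interpolation=cv2.INTER_CUBIC)
c=np.vstack([np.hstack([crop(t,188,270),crop(t,362,277)]),np.hstack([crop(s,320,268),crop(s,354,160)])])
cv2.imwrite('pics/crop.png',np.clip(c[:,:,::-1]*1.5,0,255).astype(np.uint8))
k=.7
print('spindle top',onz(t,268*k,386*k,120),'hub top',onz(t,522*k,397*k,133),'dome',onz(t,592*k,370*k,90))
print('side spindle',onz(s,458*k,378*k,120),'hub',onz(s,507*k,212*k,133))
```

```text
spindle top [521.12343421 157.3596119  120.        ] hub top [ 498.6334709 -172.8737476  133.       ] dome [ 527.1591509  -280.68661885   90.        ]
side spindle [518.81074343 160.03907692 120.        ] hub [ 498.17910899 -178.1269994   133.        ]
```

View pics/crop.png

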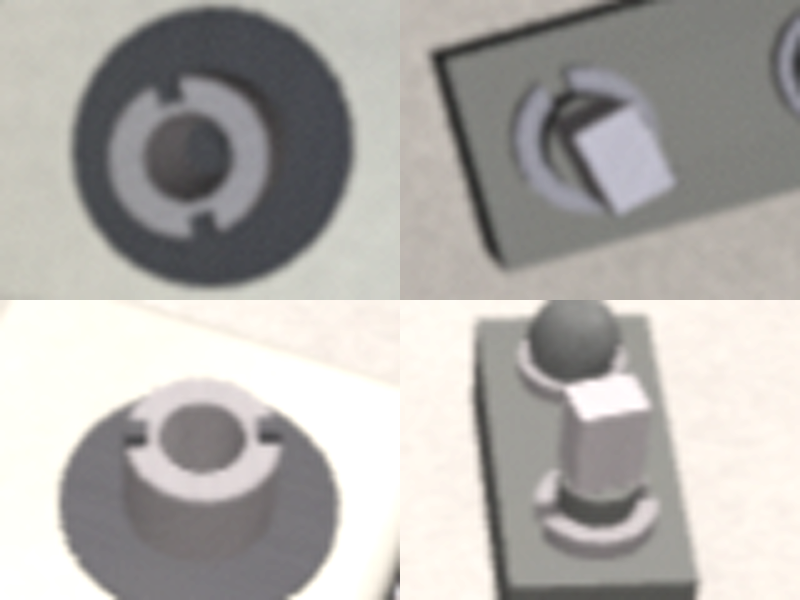

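The dark dogs sit at crop (168,97) and (204,218), giving a spindle dog line about 17° off world x. The hub top corners at crop (575,135), (632,102), (676,184) and (617,215) give a wheel yaw of about 28°.

```bash
cat >> h.py <<'E'
def state():
    s=arm.get_state(); q=s['ee_rot']; Rt=R.from_quat([q[1],q[2],q[3],q[0]])
    return s,Rt
def delta(pos,yaw):
    """shift (m, tool axes) and turn (deg rotvec) to TCP pos, tool down, tool x at yaw deg"""
    s,Rt=state(); y=np.radians(yaw)
    Rd=R.from_matrix(np.array([[np.cos(y),np.sin(y),0],[np.sin(y),-np.cos(y),0],[0,0,-1]]).T.T)
    print('t %.2f'%s['time'],'tcp',s['ee_pos'].round(1),'yaw %.2f'%np.degrees(np.arctan2(*Rt.as_matrix()[1::-1,0])),'tilt',Rt.as_matrix()[:2,2].round(4),'F',s['force'].round(1),'T',s['torque'].round(2),'open %.1f grip %.0f'%(s['opening'],s['grasp_force']))
    print('turn',(Rt.inv()*Rd).as_rotvec(degrees=True).round(1),'shift',(Rt.inv().apply(pos-s['ee_pos'])/1000).round(4))
E
python3 - <<'E'
from h import *
t=shot('top');s=shot('side')
f=lambda u,v,cu,cv:(cu-40+u/5,cv-30+v/5)
P=[onz(t,*f(u-400,v,362,277),133) for u,v in[(575,135),(632,102),(676,184),(617,215)]]
P=np.array(P);print('hub',P.mean(0),np.diff(P,axis=0))
S=np.array([onz(s,*f(u-400,v-300,354,160),133) for u,v in[(568,392),(632,374),(650,405),(585,420)]]);print('side hub',S.mean(0))
e=P[2]-P[1];e2=P[3]-P[0];print(np.degrees(np.arctan2(e[1]+e2[1],e[0]+e2[0])))
a,b=[onz(t,*f(u,v,188,270),127) for u,v in[(168,97),(204,218)]];print('dogs',a,b,(a+b)/2,np.degrees(np.arctan2(*(a-b)[1::-1])))
delta([498,-175,230],28); print(arm.get_state()['q'])
E
```

```text
hub [ 496.92511478 -175.76035685  133.        ] [[ 11.46581284 -21.62148382   0.        ]
 [-30.46370548 -14.96243735   0.        ]
 [-10.64484019  22.29431013   0.        ]]
side hub [ 495.72044248 -174.5578904   133.        ]
-154.0491657832301
dogs [542.00341396 166.62650181 127.        ] [497.09782429 153.85200387 127.        ] [519.55061912 160.23925284 127.        ] 15.87970429306575
t 0.45 tcp [ 163.7 -706.2  231.2] yaw 13.05 tilt [-0.0001  0.0002] F [ 0.8  0.2 -0. ] T [-0.03  0.    0.02] open 85.2 grip 0
turn [ -0.    0.  -14.9] shift [ 0.4456 -0.442   0.0013]
[ 1.24947831  0.59127026  0.0483941   1.60861431 -0.03329779  0.94272784
 -0.03373102]
```

servo_tool:
  deltas:
    - [[0, 0, -1, 0.02, -0.02, 0, 1], [0, 0, -2, 0.06, -0.06, 0, 1], [0, 0, -4, 0.1, -0.1, 0, 1], [0, 0, -6, 0.14, -0.14, 0, 1], [0, 0, -8, 0.18, -0.18, 0, 1], [0, 0, -10, 0.22, -0.22, 0, 1], [0, 0, -12, 0.26, -0.26, 0, 1], [0, 0, -13, 0.3, -0.3, 0, 1]]

```text
time: 1.45
ee_pos: [389.2, -344.9, 231.7]
ee_rot: [0.0, 0.974, 0.226, 0.0]
force: [1.4, -0.4, -0.3]
opening: 85.4
grasp_force: 0.0
```

```bash
python3 -c "
from h import *
delta([496,-175,230],26)"
```

```text
t 1.45 tcp [ 389.2 -344.9  231.7] yaw 26.08 tilt [ 0.001  -0.0007] F [ 1.4 -0.4 -0.3] T [ 0.02 -0.04 -0.01] open 85.4 grip 0
turn [ 0.1 -0.   0.1] shift [ 0.1706 -0.1056  0.0017]
```

servo_tool:
  deltas:
    - [[0, 0, 0, 0.035, -0.022, 0, 1], [0, 0, 0, 0.07, -0.044, 0, 1], [0, 0, 0, 0.105, -0.066, 0, 1], [0, 0, 0, 0.14, -0.088, 0, 1], [0, 0, 0, 0.16, -0.1, 0, 1], [0, 0, 0, 0.1715, -0.1065, 0, 1], [0, 0, 0, 0.1715, -0.1065, 0, 1], [0, 0, 0, 0.1715, -0.1065, 0, 1]]

```text
time: 2.45
ee_pos: [494.7, -176.6, 231.2]
ee_rot: [0.0, 0.974, 0.224, -0.0]
force: [0.2, -0.8, 0.5]
opening: 85.3
grasp_force: 0.0
```

Run:
```python
from h import *
delta([496,-175,230],26)
s,_=state();d=shot('wrist')
np.savez('w1.npz',**d,pos=s['ee_pos'],rot=s['ee_rot'])
cv2.imwrite('pics/w1.png',cv2.resize(np.clip(d['pixels'][:,:,::-1]*1.4,0,255).astype(np.uint8),(800,600)))
print(d['camera_matrix'],d['hand_eye'])
```

```text
t 2.45 tcp [ 494.7 -176.6  231.2] yaw 25.94 tilt [-0.0007 -0.0006] F [ 0.2 -0.8  0.5] T [ 0.   -0.03  0.02] open 85.3 grip 0
turn [ 0.   0.1 -0.1] shift [ 0.0018 -0.0009  0.0012]
[[325.1922621    0.         279.5353691 ]
 [  0.         325.1922621  210.29574999]
 [  0.           0.           1.        ]] [[-1.44772396e-04 -9.49912522e-01 -3.12515887e-01  8.01367570e+01]
 [ 9.99999921e-01 -2.17945594e-05 -3.97002089e-04 -2.90403859e-01]
 [ 3.70306109e-04 -3.12515920e-01  9.49912450e-01 -1.43168863e+02]
 [ 0.00000000e+00  0.00000000e+00  0.00000000e+00  1.00000000e+00]]
```

View pics/w1.png

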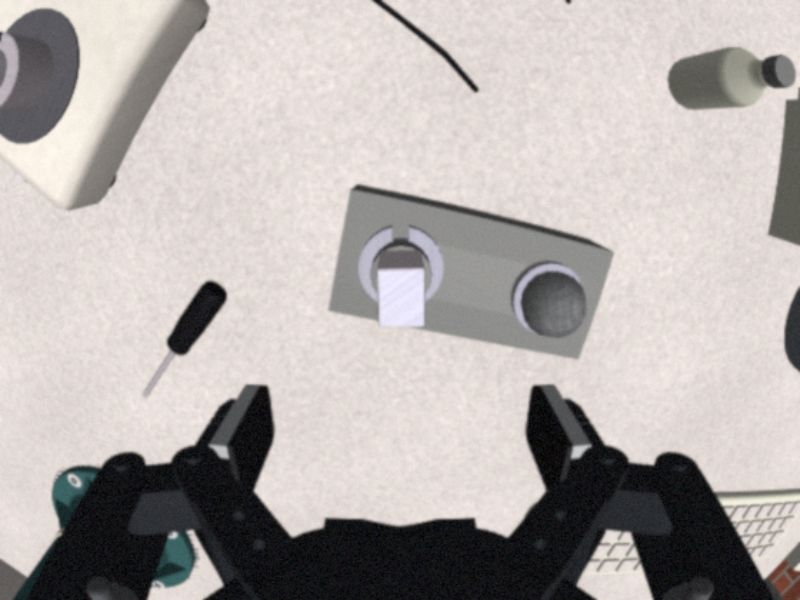

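The hub top corners are at about (379,268), (423,268), (424,327) and (380,327). It is square with the tool and lies midway between the fingers.

Run:
```python
from h import *
z=np.load('w1.npz');d={k:z[k] for k in('pixels','camera_matrix','hand_eye')};s={'ee_pos':z['pos'],'ee_rot':z['rot']}
p=d['pixels'].astype(int);m=((p[:,:,2]>p[:,:,0]+3)&(p[:,:,2]>150)).astype(np.uint8)
m[:,:240]=0;m[:,320:]=0;m[:186]=0;m[232:]=0
m=cv2.morphologyEx(m,1*cv2.MORPH_OPEN,np.ones((5,5)))
c=max(cv2.findContours(m,0,1)[0],key=cv2.contourArea);print(cv2.minAreaRect(c),cv2.boundingRect(c))
P=np.array([onz(d,u*.7,v*.7,133,s) for u,v in[(379,268),(423,268),(424,327),(380,327)]]);print(P.round(1),P.mean(0))
W=np.array([onz(d,*x,133,s) for x in cv2.boxPoints(cv2.minAreaRect(c))]);print(W.round(1),W.mean(0))
sp=[onz(d,u*.7,v*.7,133,s) for u,v in[(401,268),(402,327)]];e=sp[0]-sp[1];print(np.degrees(np.arctan2(e[1],e[0])))
delta([496,-175,95],26)
```

```text
((280.5, 208.0), (38.0, 31.0), 90.0) (265, 189, 32, 39)
[[ 506.8 -158.2  133. ]
 [ 517.2 -179.4  133. ]
 [ 487.1 -195.2  133. ]
 [ 476.4 -173.1  133. ]] [ 496.86617728 -176.46651895  133.        ]
[[ 505.7 -158.4  133. ]
 [ 516.1 -179.8  133. ]
 [ 488.3 -193.9  133. ]
 [ 477.5 -171.7  133. ]] [ 496.90867643 -175.96025978  133.        ]
26.93808860825002
t 2.50 tcp [ 494.7 -176.7  231.2] yaw 25.92 tilt [-0.0007 -0.0006] F [ 0.4  0.1 -0.5] T [-0.03 -0.   -0.02] open 85.7 grip 0
turn [ 0.   0.  -0.1] shift [ 0.0021 -0.001   0.1362]
```

servo_tool:
  deltas:
    - [[0, 0, -0.5, 0.002, 0, 0.02, 1], [0, 0, -0.5, 0.002, 0, 0.05, 1], [0, 0, -0.5, 0.002, 0, 0.08, 1], [0, 0, -0.5, 0.002, 0, 0.11, 1], [0, 0, -0.5, 0.002, 0, 0.13, 1], [0, 0, -0.5, 0.002, 0, 0.136, 1], [0, 0, -0.5, 0.002, 0, 0.136, 1], [0, 0, -0.5, 0.002, 0, 0.136, 0.3]]

```text
time: 3.5
ee_pos: [497.9, -174.9, 96.1]
ee_rot: [0.0, 0.973, 0.229, 0.001]
force: [-0.2, -1.1, 0.8]
opening: 70.2
grasp_force: 0.0
```

servo_tool:
  deltas:
    - [[0, 0, 0, 0, 0, 0, 0], [0, 0, 0, 0, 0, 0, -0.3], [0, 0, 0, 0, 0, 0, -0.6], [0, 0, 0, 0, 0, 0, -1], [0, 0, 0, 0, 0, 0, -1], [0, 0, 0, 0, 0, 0, -1], [0, 0, 0, 0, 0, 0, -1], [0, 0, 0, 0, 0, 0, -1]]

```text
time: 4.5
ee_pos: [498.0, -174.8, 95.8]
ee_rot: [0.0, 0.973, 0.23, 0.001]
force: [0.2, -2.5, 6.6]
opening: 25.4
grasp_force: 63.5
```

```bash
python3 -c "
from h import *
delta([496,-175,240],26)"
```

```text
t 4.50 tcp [ 498.  -174.8   95.8] yaw 26.54 tilt [ 0.0014 -0.0006] F [ 0.2 -2.5  6.6] T [-0.16  0.07  0.02] open 25.4 grip 63
turn [ 0.1 -0.1  0.5] shift [-0.0017 -0.0006 -0.1442]
```

servo_tool:
  deltas:
    - [[0, 0, 0, 0, 0, -0.005, -1], [0, 0, 0, 0, 0, -0.02, -1], [0, 0, 0, 0, 0, -0.045, -1], [0, 0, 0, 0, 0, -0.075, -1], [0, 0, 0, 0, 0, -0.105, -1], [0, 0, 0, 0, 0, -0.13, -1], [0, 0, 0, 0, 0, -0.15, -1], [0, 0, 0, 0, 0, -0.15, -1]]

```text
time: 5.5
ee_pos: [497.7, -174.3, 246.9]
ee_rot: [0.001, 0.973, 0.23, 0.001]
force: [0.1, 0.5, -4.3]
opening: 25.4
grasp_force: 62.4
```

Run:
```python
from h import *
delta([496,160,245],16); s,_=state()
d=shot('wrist'); print(d['pixels'].shape)
cv2.imwrite('pics/w2.png',cv2.resize(np.clip(d['pixels'][:,:,::-1]*1.4,0,255).astype(np.uint8),(800,600)))
a=shot('side')
cv2.imwrite('pics/s2.png',cv2.resize(a['pixels'][80:200,280:440,::-1],(800,600)))
```

```text
t 5.50 tcp [ 497.7 -174.3  246.9] yaw 26.57 tilt [ 0.0029 -0.0008] F [ 0.1  0.5 -4.3] T [ 0.05 -0.04 -0.01] open 25.4 grip 62
turn [ 0.1 -0.1 10.6] shift [ 0.148  -0.2998  0.0016]
(420, 560, 3)
```

View pics/w2.png

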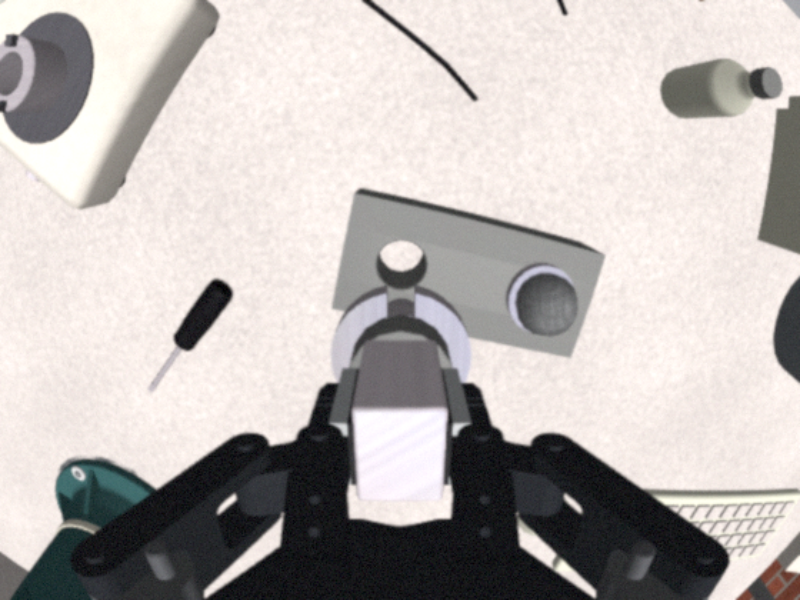

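The wheel hangs upright in the gripper. The hub top front edge is at row 408 and its rear at row 498. The flange is centred at column 401, with a slot in front at (401,300).

Run:
```python
from h import *
d=shot('wrist'); H=d['hand_eye']; I={'ee_pos':np.zeros(3),'ee_rot':[1,0,0,0]}
T=lambda u,v,z:onz(d,u*.7,v*.7,z,I).round(1)
for n,u,v,z in[('hub f l',356,408,-37),('hub f r',446,408,-37),('rear l',360,498,-37),('rear r',440,498,-37),('flange l',332,350,29),('flange r',470,350,29),('flange front',365,291,29),('front r',437,291,29)]:print(n,T(u,v,z))
n=np.array([519.5,160])-95*np.array([np.cos(np.radians(16)),np.sin(np.radians(16))]);print(n)
delta(np.r_[n,247],16)
```

```text
hub f l [ 15.  -11.9 -37. ]
hub f r [ 15.   12.1 -37. ]
rear l [-17.6 -12.2 -37. ]
rear r [-17.6  11.9 -37. ]
flange l [  2.2 -27.9  29. ]
flange r [ 2.1 28.5 29. ]
flange front [ 27.4 -13.7  29. ]
front r [27.4 14.3 29. ]
[428.18013889 133.8144512 ]
t 5.65 tcp [ 496.1 -174.   244.4] yaw 26.56 tilt [-0.0024  0.0007] F [-1.1 -0.2 -4.7] T [-0.03  0.   -0.01] open 25.3 grip 62
turn [-0.1  0.1 10.6] shift [ 0.0769 -0.3057 -0.0023]
```

servo_tool:
  deltas:
    - [[0, 0, 1, 0.005, -0.02, 0, -1], [0, 0, 3, 0.015, -0.06, 0, -1], [0, 0, 5, 0.027, -0.11, 0, -1], [0, 0, 7, 0.04, -0.16, 0, -1], [0, 0, 9, 0.052, -0.21, 0, -1], [0, 0, 10, 0.065, -0.26, 0, -1], [0, 0, 10.5, 0.073, -0.29, 0, -1], [0, 0, 10.5, 0.077, -0.306, 0, -1]]

```text
time: 6.65
ee_pos: [427.9, 135.8, 244.3]
ee_rot: [-0.0, 0.99, 0.141, -0.001]
force: [0.5, -0.4, -3.8]
opening: 25.4
grasp_force: 62.3
```

servo_tool:
  deltas:
    - [[0, 0, 0, 0, 0, 0, -1], [0, 0, 0, 0, 0, 0, -1], [0, 0, 0, 0, 0, 0, -1], [0, 0, 0, 0, 0, 0, -1], [0, 0, 0, 0, 0, 0, -1], [0, 0, 0, 0, 0, 0, -1], [0, 0, 0, 0, 0, 0, -1], [0, 0, 0, 0, 0, 0, -1]]

```text
time: 7.65
ee_pos: [429.4, 133.8, 245.3]
ee_rot: [0.0, 0.99, 0.14, -0.0]
force: [0.8, -0.3, -4.3]
opening: 25.1
grasp_force: 62.3
```

Run:
```python
from h import *
delta([519.5,160,247],16)
s,_=state();d=shot('wrist')
np.savez('w3.npz',**d,pos=s['ee_pos'],rot=s['ee_rot'])
cv2.imwrite('pics/w3.png',cv2.resize(np.clip(d['pixels'][70:280,140:420,::-1]*1.0,0,255).astype(np.uint8),(800,600),interpolation=cv2.INTER_CUBIC))
```

```text
t 7.65 tcp [429.4 133.8 245.3] yaw 16.06 tilt [-0. -0.] F [ 0.8 -0.3 -4.3] T [ 0.05 -0.03 -0.01] open 25.1 grip 62
turn [-0.   0.   0.1] shift [ 0.0939 -0.0003 -0.0017]
```

View pics/w3.png

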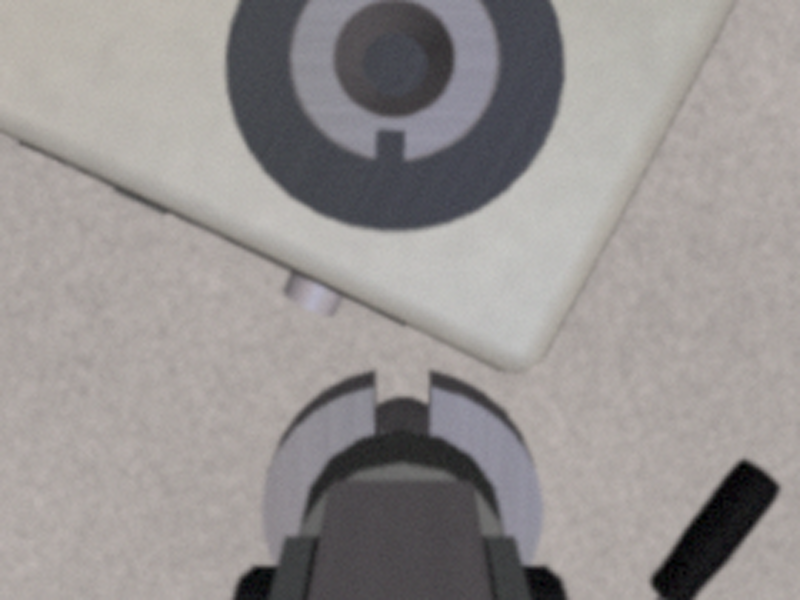

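The spindle face is centred at about (395,57) in the crop, with the near dog at (390,147). The wheel's slot is centred at column 402.

```bash
cat > m.py <<'E'
from h import *
def meas(zf,show=False):
    """spindle centre and dog angle in tool frame; zf = tool z of the spindle face"""
    s,_=state(); d=shot('wrist'); p=d['pixels'].astype(int); I={'ee_pos':np.zeros(3),'ee_rot':[1,0,0,0]}
    return d,p,I
E
python3 - <<'E'
from m import *
d,p,I=meas(126)
y,x=90,278
for r in range(46,130,2): print(r,[tuple(p[r,c]) for c in(277,)],end=' ')
print()
m=((p[:,:,2]>p[:,:,0]+8)&(p.sum(2)>300)).astype(np.uint8)
m[:, :220]=0;m[:,340:]=0;m[140:]=0
for c in cv2.findContours(m,cv2.RETR_CCOMP,1)[0]:
    if cv2.contourArea(c)>60: print(cv2.contourArea(c),cv2.boundingRect(c),cv2.fitEllipse(c),cv2.fitEllipse(cv2.convexHull(c)))
cv2.imwrite('pics/m3.png',np.hstack([cv2.resize(np.clip(p[40:140,212:345,::-1],0,255).astype(np.uint8),(400,300),interpolation=cv2.INTER_CUBIC),cv2.cvtColor(cv2.resize(m[40:140,212:345]*255,(400,300)),8)]))
E
```

```text
46 [(np.int64(77), np.int64(75), np.int64(83))] 48 [(np.int64(71), np.int64(71), np.int64(78))] 50 [(np.int64(72), np.int64(70), np.int64(77))] 52 [(np.int64(67), np.int64(70), np.int64(78))] 54 [(np.int64(73), np.int64(74), np.int64(81))] 56 [(np.int64(68), np.int64(73), np.int64(79))] 58 [(np.int64(69), np.int64(70), np.int64(76))] 60 [(np.int64(74), np.int64(72), np.int64(79))] 62 [(np.int64(72), np.int64(74), np.int64(80))] 64 [(np.int64(76), np.int64(76), np.int64(83))] 66 [(np.int64(136), np.int64(137), np.int64(145))] 68 [(np.int64(139), np.int64(137), np.int64(144))] 70 [(np.int64(93), np.int64(92), np.int64(93))] 72 [(np.int64(78), np.int64(76), np.int64(77))] 74 [(np.int64(79), np.int64(77), np.int64(78))] 76 [(np.int64(77), np.int64(73), np.int64(76))] 78 [(np.int64(78), np.int64(75), np.int64(80))] 80 [(np.int64(75), np.int64(73), np.int64(77))] 82 [(np.int64(71), np.int64(70), np.int64(76))] 84 [(np.int64(71), np.int64(73), np.int64(81))] 86 [(np.int64(69), np.int64(71), np.int64(80))] 88 [(np.int64(76), np.int64(77), np.int64(85))] 90 [(np.int64(72), np.int64(72), np.in
[... 465 characters left out ...]
, np.int64(88), np.int64(92))] 112 [(np.int64(139), np.int64(139), np.int64(150))] 114 [(np.int64(138), np.int64(136), np.int64(148))] 116 [(np.int64(82), np.int64(84), np.int64(91))] 118 [(np.int64(68), np.int64(71), np.int64(80))] 120 [(np.int64(72), np.int64(72), np.int64(80))] 122 [(np.int64(70), np.int64(73), np.int64(80))] 124 [(np.int64(73), np.int64(75), np.int64(82))] 126 [(np.int64(67), np.int64(71), np.int64(77))] 128 [(np.int64(70), np.int64(72), np.int64(79))] 
971.0 (264, 57, 50, 68) ((283.9876403808594, 91.76814270019531), (52.39018249511719, 59.58591079711914), 22.92055320739746) ((282.6717529296875, 91.8265609741211), (58.1881103515625, 67.30313873291016), 24.20040512084961)
```

View pics/m3.png

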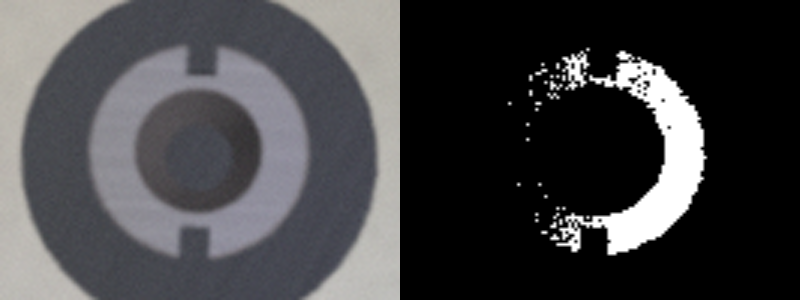

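Both dogs are visible, with inner edges at crop (202,75) and (195,228). The bore is centred at about (199,151).

```bash
cat > m.py <<'E'
from h import *
I={'ee_pos':np.zeros(3),'ee_rot':[1,0,0,0]}
def meas(zf,box):
    """spindle centre (bore, rim) and dog angle in the tool frame; zf = tool z of the spindle face; box=u0,u1,v0,v1"""
    d=shot('wrist'); g=cv2.GaussianBlur(d['pixels'],(3,3),0).mean(2); u0,u1,v0,v1=box
    m=np.zeros(g.shape,np.uint8); m[v0:v1,u0:u1]=(g[v0:v1,u0:u1]>107)
    n,l,st,ce=cv2.connectedComponentsWithStats(m)
    k=min(range(1,n),key=lambda k:np.hypot(*(ce[k]-[(u0+u1)/2,(v0+v1)/2])) if st[k,4]>500 else 1e9)
    f=(l==k).astype(np.uint8); cs=cv2.findContours(f,cv2.RETR_CCOMP,cv2.CHAIN_APPROX_NONE)
    big=sorted(cs[0],key=lambda c:-cv2.contourArea(c))[:2]
    T=lambda c,z:np.array([onz(d,u,v,z,I)[:2] for u,v in c.reshape(-1,2)])
    hull=T(big[0],zf); bore=T(big[1],zf)
    (x,y),r=fit(bore); print('bore centre',x.round(2),y.round(2),'r',r.round(2))
    rr=np.hypot(*(hull-[x,y]).T); (X,Y),R2=fit(hull[rr>27]); print('rim centre',X.round(2),Y.round(2),'r',R2.round(2))
    h=T(big[0],zf-7); q=h-[X,Y]; rr=np.hypot(*q.T); q=q[(rr<25)]
    a=q[q[:,0]>0].mean(0);b=q[q[:,0]<0].mean(0); print('dogs',a,b,'angle in tool frame deg',np.degrees(np.arctan2(*(a-b)[::-1])))
    return d
def fit(P):
    for _ in range(4):
        A=np.c_[2*P,np.ones(len(P))]; s=np.linalg.lstsq(A,(P**2).sum(1),rcond=None)[0]
        r=np.sqrt(s[2]+s[0]**2+s[1]**2); e=np.abs(np.hypot(*(P-s[:2]).T)-r); P=P[e<max(1,2*e.std())]
    return s[:2],r
E
python3 - <<'E'
from m import *
d=meas(126,(235,320,48,132))
f=lambda x,y:onz(d,212+x/3.008,40+y/3,119,I)[:2]
a,b=f(202,75),f(195,228);print(a,b,(a+b)/2,np.hypot(*(a-b)),np.degrees(np.arctan2(*(a-b)[::-1])))
# wheel slot + offset in held wheel from w3 crop: slot edges at (376,372..435),(430,372..435)
g=lambda x,y,z:onz(d,140+x*.35,70+y*.35,z,I)[:2]
print('slot',g(376,372,29),g(430,372,29),g(376,434,29),g(430,434,29),'front hub',g(325,481,-37),g(475,481,-37),'flange', g(263,510,29),g(543,510,29))
E
```

```text
bore centre 94.18 -1.92 r 17.45
rim centre 94.17 -1.86 r 29.31
dogs [21.13531731  0.69136878] [-21.71755213  -1.09199079] angle in tool frame deg 2.3830388009073005
[114.06987044  -0.65868418] [72.765449   -2.51886172] [93.41765972 -1.58877295] 41.34628750931825 2.578618692413627
slot [29.30139724 -4.71806365] [29.30208728  5.71603113] [16.54006591 -4.81776696] [16.53873525  5.84942725] front hub [34.65544033 -9.47699552] [34.6540567   9.18407591] flange [ -0.17320806 -28.2148526 ] [-0.19488889 29.33489466]
```

servo_tool:
  deltas:
    - [[0, 0, 0.5, 0.006, 0, 0, -1], [0, 0, 1, 0.02, -0.001, 0, -1], [0, 0, 1.5, 0.04, -0.001, 0, -1], [0, 0, 2, 0.06, -0.0015, 0, -1], [0, 0, 2.5, 0.078, -0.002, 0, -1], [0, 0, 2.5, 0.09, -0.0022, 0, -1], [0, 0, 2.5, 0.0956, -0.0022, 0, -1], [0, 0, 2.5, 0.0956, -0.0022, 0, -1]]

```text
time: 8.8
ee_pos: [520.6, 162.3, 245.1]
ee_rot: [0.0, 0.993, 0.118, -0.0]
force: [-0.2, -0.2, -3.3]
opening: 25.6
grasp_force: 62.3
```

servo_tool:
  deltas:
    - [[0, 0, 0, 0, 0, 0.005, -1], [0, 0, 0, 0, 0, 0.01, -1], [0, 0, 0, 0, 0, 0.016, -1], [0, 0, 0, 0, 0, 0.022, -1], [0, 0, 0, 0, 0, 0.027, -1], [0, 0, 0, 0, 0, 0.03, -1], [0, 0, 0, 0, 0, 0.03, -1], [0, 0, 0, 0, 0, 0.03, -1]]

```text
time: 9.8
ee_pos: [520.8, 162.4, 215.5]
ee_rot: [-0.0, 0.993, 0.118, 0.0]
force: [0.2, 0.4, -3.9]
opening: 25.5
grasp_force: 62.3
```

Run:
```python
from m import *
delta([519.5,160,216],14)
d=shot('wrist')
cv2.imwrite('pics/w4.png',cv2.resize(np.clip(d['pixels'][150:310,173:386,::-1]*1.3,0,255).astype(np.uint8),(800,600),interpolation=cv2.INTER_CUBIC))
```

```text
t 9.80 tcp [520.8 162.4 215.5] yaw 13.55 tilt [0.0004 0.0001] F [ 0.2  0.4 -3.9] T [-0.02  0.02 -0.01] open 25.5 grip 62
turn [-0.  -0.  -0.4] shift [-0.0019  0.002  -0.0006]
```

View pics/w4.png

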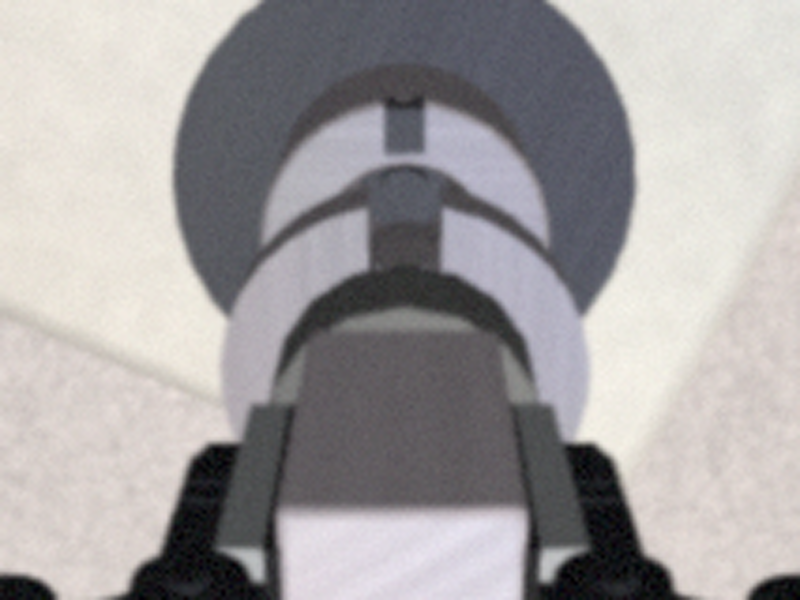

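The dog is centred at column 404.5, the slot at 405 and the flange at 406, so lateral alignment is good.

Run:
```python
from m import *
d=shot('wrist')
g=lambda x,y,z:onz(d,173+x*.26625,150+y*.26667,z,I)[:2].round(1)
print('dog inner',g(404,153,89),'dog outer top',g(404,100,89),'rim front pts',g(365,103,96),g(445,103,96),'rim sides',g(262,235,96),g(548,235,96))
print('flange bottom front',g(365,172,41),g(445,172,41),'flange top front',g(370,208,29),g(441,208,29),'slot inner',g(370,268,29),g(441,268,29),'hub front',g(276,510,-37),g(527,510,-37))
```

```text
dog inner [18.8  0.4] dog outer top [29.5  0.4] rim front pts [27.4 -7.4] [27.4  8.6] rim sides [ -0.6 -29. ] [-0.6 30.3]
flange bottom front [28.4 -5.8] [28.4  6.7] flange top front [26.2 -4.8] [26.2  5.7] slot inner [16.8 -4.9] [16.8  5.8] hub front [ 14.8 -12.9] [14.8 12.6]
```

servo_tool:
  deltas:
    - [[0, 0, 0, 0, 0, 0.006, -1], [0, 0, 0, 0, 0, 0.012, -1], [0, 0, 0, 0, 0, 0.019, -1], [0, 0, 0, 0, 0, 0.026, -1], [0, 0, 0, 0, 0, 0.032, -1], [0, 0, 0, 0, 0, 0.038, -1], [0, 0, 0, 0, 0, 0.042, -1], [0, 0, 0, 0, 0, 0.042, -1]]

```text
time: 10.9
ee_pos: [520.5, 162.3, 173.0]
ee_rot: [0.0, 0.993, 0.118, -0.0]
force: [0.5, 0.3, -4.5]
opening: 25.0
grasp_force: 62.3
```

servo_tool:
  deltas:
    - [[0, 0, 0, 0, 0, 0.0005, -1], [0, 0, 0, 0, 0, 0.001, -1], [0, 0, 0, 0, 0, 0.0015, -1], [0, 0, 0, 0, 0, 0.002, -1], [0, 0, 0, 0, 0, 0.0025, -1], [0, 0, 0, 0, 0, 0.003, -1], [0, 0, 0, 0, 0, 0.0035, -1], [0, 0, 0, 0, 0, 0.004, -1]]

```text
time: 11.9
ee_pos: [520.7, 162.3, 169.3]
ee_rot: [-0.0, 0.993, 0.118, -0.0]
force: [0.5, 0.0, -4.2]
opening: 25.1
grasp_force: 62.3
```

```bash
python3 -c "
from h import *
delta([520.8,162.4,160],13.5)"
```

```text
t 11.90 tcp [520.7 162.3 169.3] yaw 13.55 tilt [-0.0001  0.    ] F [ 0.5  0.  -4.2] T [ 0.02 -0.02  0.03] open 25.1 grip 62
turn [-0.   0.   0.1] shift [ 0.0002 -0.      0.0093]
```

servo_tool:
  deltas:
    - [[0, 0, 0, 0, 0, 0.0004, -1], [0, 0, 0, 0, 0, 0.0008, -1], [0, 0, 0, 0, 0, 0.0012, -1], [0, 0, 0, 0, 0, 0.0016, -1], [0, 0, 0, 0, 0, 0.002, -1], [0, 0, 0, 0, 0, 0.0024, -1], [0, 0, 0, 0, 0, 0.0028, -1], [0, 0, 0, 0, 0, 0.003, -1]]

```text
time: 12.9
ee_pos: [520.6, 162.3, 166.3]
ee_rot: [0.0, 0.993, 0.118, -0.0]
force: [0.0, -0.2, -3.3]
opening: 25.5
grasp_force: 62.3
```

servo_tool:
  deltas:
    - [[0, 0, 0, 0, 0, 0.0003, -1], [0, 0, 0, 0, 0, 0.0006, -1], [0, 0, 0, 0, 0, 0.0009, -1], [0, 0, 0, 0, 0, 0.0012, -1], [0, 0, 0, 0, 0, 0.0014, -1], [0, 0, 0, 0, 0, 0.0016, -1], [0, 0, 0, 0, 0, 0.0018, -1], [0, 0, 0, 0, 0, 0.002, -1]]

```text
time: 13.9
ee_pos: [520.7, 162.3, 164.6]
ee_rot: [0.0, 0.993, 0.118, 0.0]
force: [-0.8, -0.3, 0.1]
opening: 25.4
grasp_force: 62.7
```

servo_tool:
  deltas:
    - [[0, 0, 0, 0, 0, 0.0002, -1], [0, 0, 0, 0, 0, 0.0004, -1], [0, 0, 0, 0, 0, 0.0006, -1], [0, 0, 0, 0, 0, 0.0008, -1], [0, 0, 0, 0, 0, 0.001, -1], [0, 0, 0, 0, 0, 0.001, -1], [0, 0, 0, 0, 0, 0.001, -1], [0, 0, 0, 0, 0, 0.001, -1]]

```text
time: 14.9
ee_pos: [520.8, 162.3, 164.0]
ee_rot: [0.0, 0.993, 0.118, 0.0]
force: [-2.3, -0.9, 4.4]
opening: 25.1
grasp_force: 63.3
```

```bash
python3 -c "
from h import *
delta([520.8,162.4,160],13.5)"
```

```text
t 14.90 tcp [520.8 162.3 164. ] yaw 13.55 tilt [ 0.0004 -0.0001] F [-2.3 -0.9  4.4] T [-0.2   0.57 -0.02] open 25.1 grip 63
turn [ 0. -0.  0.] shift [-0.     -0.0001  0.004 ]
```

Contact at about 9 N, with a sideways reaction along tool −x. I'll back off 0.8 mm that way to centre the shank.

servo_tool:
  deltas:
    - [[0, 0, 0, -0.0002, 0, 0, -1], [0, 0, 0, -0.0004, 0, 0, -1], [0, 0, 0, -0.0006, 0.0001, 0, -1], [0, 0, 0, -0.0008, 0.0001, 0, -1], [0, 0, 0, -0.0008, 0.0001, 0.0002, -1], [0, 0, 0, -0.0008, 0.0001, 0.0004, -1], [0, 0, 0, -0.0008, 0.0001, 0.0005, -1], [0, 0, 0, -0.0008, 0.0001, 0.0005, -1]]

```text
time: 15.9
ee_pos: [520.7, 162.3, 163.6]
ee_rot: [-0.0, 0.993, 0.118, 0.001]
force: [-1.5, -0.7, 6.2]
opening: 25.2
grasp_force: 63.3
```

```bash
python3 -c "
from h import *
delta([520.8,162.4,160],13.5)"
```

```text
t 15.90 tcp [520.7 162.3 163.6] yaw 13.55 tilt [0.0017 0.0005] F [-1.5 -0.7  6.2] T [-0.16  0.34 -0.03] open 25.2 grip 63
turn [-0.  -0.1  0.1] shift [ 0.0001 -0.0001  0.0036]
```

servo_tool:
  deltas:
    - [[0, 0, 0, -0.0002, 0.0001, 0.0002, -1], [0, 0, 0, -0.0004, 0.0001, 0.0004, -1], [0, 0, 0, -0.0005, 0.0001, 0.0006, -1], [0, 0, 0, -0.0005, 0.0002, 0.0008, -1], [0, 0, 0, -0.0005, 0.0002, 0.001, -1], [0, 0, 0, -0.0005, 0.0002, 0.001, -1], [0, 0, 0, -0.0005, 0.0002, 0.001, -1], [0, 0, 0, -0.0005, 0.0002, 0.001, -1]]

```text
time: 16.9
ee_pos: [520.6, 162.2, 162.6]
ee_rot: [-0.0, 0.993, 0.118, 0.001]
force: [-0.8, -0.4, 5.3]
opening: 25.6
grasp_force: 63.4
```

```bash
python3 -c "
from h import *
delta([520.8,162.4,160],13.5)"
```

```text
t 16.90 tcp [520.6 162.2 162.6] yaw 13.55 tilt [0.0024 0.001 ] F [-0.8 -0.4  5.3] T [-0.1   0.26  0.01] open 25.6 grip 63
turn [-0.  -0.1  0.1] shift [ 0.0003 -0.0001  0.0026]
```

servo_tool:
  deltas:
    - [[0, 0, 0, 0, 0, 0.0002, -1], [0, 0, 0, -0.0001, 0, 0.0004, -1], [0, 0, 0, -0.0002, 0, 0.0006, -1], [0, 0, 0, -0.0003, 0, 0.0008, -1], [0, 0, 0, -0.0003, 0.0001, 0.001, -1], [0, 0, 0, -0.0003, 0.0001, 0.0012, -1], [0, 0, 0, -0.0003, 0.0001, 0.0012, -1], [0, 0, 0, -0.0003, 0.0001, 0.0012, -1]]

```text
time: 17.9
ee_pos: [520.5, 162.2, 161.5]
ee_rot: [-0.0, 0.993, 0.118, 0.001]
force: [-0.7, -0.9, 5.4]
opening: 25.3
grasp_force: 63.5
```

```bash
python3 -c "
from h import *
delta([520.8,162.4,160],13.5)"
```

```text
t 17.90 tcp [520.5 162.2 161.5] yaw 13.56 tilt [0.0029 0.0013] F [-0.7 -0.9  5.4] T [-0.03  0.24  0.01] open 25.3 grip 63
turn [-0.  -0.2  0.1] shift [ 0.0003 -0.0001  0.0015]
```

servo_tool:
  deltas:
    - [[0, 0, 0, 0, 0, 0.0002, -1], [0, 0, 0, 0, 0, 0.0004, -1], [0, 0, 0, -0.0001, 0, 0.0006, -1], [0, 0, 0, -0.0001, 0, 0.0008, -1], [0, 0, 0, -0.0001, 0, 0.001, -1], [0, 0, 0, -0.0001, 0, 0.001, -1], [0, 0, 0, -0.0001, 0, 0.001, -1], [0, 0, 0, -0.0001, 0, 0.001, -1]]

```text
time: 18.9
ee_pos: [520.5, 162.2, 160.8]
ee_rot: [-0.0, 0.993, 0.118, 0.002]
force: [-1.3, -1.3, 7.3]
opening: 25.3
grasp_force: 64.0
```

servo_tool:
  deltas:
    - [[0, 0, 0, 0, 0, 0.0001, -1], [0, 0, 0, 0, 0, 0.0002, -1], [0, 0, 0, 0, 0, 0.0003, -1], [0, 0, 0, 0, 0, 0.0004, -1], [0, 0, 0, 0, 0, 0.0005, -1], [0, 0, 0, 0, 0, 0.0006, -1], [0, 0, 0, 0, 0, 0.0006, -1], [0, 0, 0, 0, 0, 0.0006, -1]]

```text
time: 19.9
ee_pos: [520.6, 162.2, 160.8]
ee_rot: [-0.0, 0.993, 0.118, 0.002]
force: [-2.7, -0.9, 12.4]
opening: 25.5
grasp_force: 64.5
```

servo_tool:
  deltas:
    - [[0, 0, 0, 0, 0, 0.0001, -1], [0, 0, 0, 0, 0, 0.0002, -1], [0, 0, 0, 0, 0, 0.0003, -1], [0, 0, 0, 0, 0, 0.0004, -1], [0, 0, 0, 0, 0, 0.0005, -1], [0, 0, 0, 0, 0, 0.0006, -1], [0, 0, 0, 0, 0, 0.0007, -1], [0, 0, 0, 0, 0, 0.0007, -1]]

```text
time: 20.9
ee_pos: [520.6, 162.2, 160.7]
ee_rot: [-0.0, 0.993, 0.118, 0.002]
force: [-3.4, -1.5, 15.6]
opening: 25.2
grasp_force: 65.2
```

Run:
```python
from h import *
delta([520.8,162.4,160],13.5)
d=shot('wrist');a=shot('side')
w=cv2.resize(np.clip(d['pixels'][150:300,180:380]*1.3,0,255).astype(np.uint8),(400,300),interpolation=cv2.INTER_CUBIC)
q=cv2.resize(a['pixels'][208:298,260:380],(400,300),interpolation=cv2.INTER_CUBIC)
cv2.imwrite('pics/e.png',np.hstack([w,q])[:,:,::-1])
```

```text
t 20.90 tcp [520.6 162.2 160.7] yaw 13.55 tilt [0.0034 0.001 ] F [-3.4 -1.5 15.6] T [-0.18  0.9   0.07] open 25.2 grip 65
turn [-0.  -0.2  0.1] shift [ 0.0002 -0.0002  0.0007]
```

View pics/e.png

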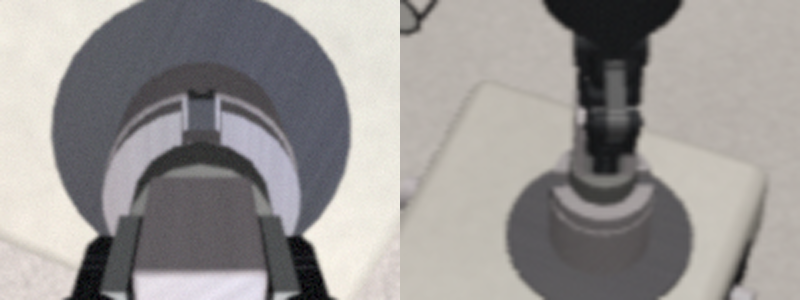

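The dog sits inside the slot and the flange looks seated. I'll do one firmer press to about 24 N, with a little lateral relief, to rule out binding.

servo_tool:
  deltas:
    - [[0, 0, 0, -0.0002, 0, 0.0001, -1], [0, 0, 0, -0.0004, 0, 0.0002, -1], [0, 0, 0, -0.0006, 0, 0.0003, -1], [0, 0, 0, -0.0006, 0, 0.0004, -1], [0, 0, 0, -0.0006, 0, 0.0005, -1], [0, 0, 0, -0.0006, 0, 0.0006, -1], [0, 0, 0, -0.0006, 0, 0.0007, -1], [0, 0, 0, -0.0006, 0, 0.0007, -1]]

```text
time: 22.0
ee_pos: [520.6, 162.2, 160.7]
ee_rot: [-0.0, 0.993, 0.118, 0.002]
force: [-4.0, -1.5, 19.4]
opening: 25.3
grasp_force: 65.7
```

servo_tool:
  deltas:
    - [[0, 0, 0, 0, 0, -0.0005, -1], [0, 0, 0, 0, 0, -0.001, -1], [0, 0, 0, 0, 0, -0.0015, -1], [0, 0, 0, 0, 0, -0.002, -1], [0, 0, 0, 0, 0, -0.0023, -1], [0, 0, 0, 0, 0, -0.0023, -1], [0, 0, 0, 0, 0, -0.0023, -1], [0, 0, 0, 0, 0, -0.0023, -1]]

```text
time: 23.0
ee_pos: [520.4, 162.2, 160.8]
ee_rot: [-0.001, 0.993, 0.118, 0.002]
force: [1.0, 0.0, 6.3]
opening: 25.2
grasp_force: 63.5
```

```bash
python3 -c "
from h import *
delta([520.8,162.4,160],13.5)"
```

```text
t 23.00 tcp [520.4 162.2 160.8] yaw 13.54 tilt [0.0037 0.0017] F [1.  0.  6.3] T [ 0.07 -0.21 -0.09] open 25.2 grip 64
turn [-0.  -0.2  0. ] shift [ 0.0005 -0.0001  0.0008]
```

Relaxed with almost no side load, so I'll release it now.

servo_tool:
  deltas:
    - [[0, 0, 0, 0, 0, -0.0005, -0.35], [0, 0, 0, 0, 0, -0.0005, -0.3], [0, 0, 0, 0, 0, -0.0005, -0.2], [0, 0, 0, 0, 0, -0.0005, 0], [0, 0, 0, 0, 0, -0.0005, 0.3], [0, 0, 0, 0, 0, -0.0005, 0.6], [0, 0, 0, 0, 0, -0.0005, 0.8], [0, 0, 0, 0, 0, -0.0005, 0.8]]

```text
time: 24.0
ee_pos: [518.5, 161.4, 160.4]
ee_rot: [-0.0, 0.993, 0.118, 0.0]
force: [0.4, 0.1, -0.6]
opening: 77.0
grasp_force: 0.0
```

servo_tool:
  deltas:
    - [[0, 0, 0, 0, 0, -0.005, 0.8], [0, 0, 0, 0, 0, -0.02, 0.8], [0, 0, 0, 0, 0, -0.04, 0.8], [0, 0, 0, 0, 0, -0.06, 0.8], [0, 0, 0, 0, 0, -0.08, 0.8], [0, 0, 0, 0, 0, -0.095, 0.8], [0, 0, 0, 0, 0, -0.1, 0.8], [0, 0, 0, 0, 0, -0.1, 0.8]]

```text
time: 25.0
ee_pos: [518.5, 161.4, 260.6]
ee_rot: [-0.0, 0.993, 0.118, 0.0]
force: [-0.5, 1.0, 0.2]
opening: 76.6
grasp_force: 0.0
```

Run:
```python
from h import *
delta([520.8,162.4,160],13.5)
d=shot('wrist');a=shot('side')
w=cv2.resize(np.clip(d['pixels'][130:310,160:400]*1.2,0,255).astype(np.uint8),(400,300),interpolation=cv2.INTER_CUBIC)
q=cv2.resize(a['pixels'][208:298,260:380],(400,300),interpolation=cv2.INTER_CUBIC)
cv2.imwrite('pics/f.png',np.hstack([w,q])[:,:,::-1])
```

```text
t 25.00 tcp [518.5 161.4 260.6] yaw 13.55 tilt [0.0002 0.    ] F [-0.5  1.   0.2] T [0.05 0.02 0.02] open 76.6 grip 0
turn [ 0.  -0.   0.1] shift [ 0.0025 -0.0005  0.1006]
```

View pics/f.png

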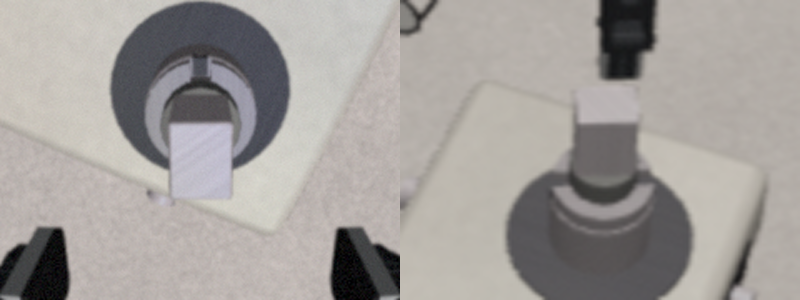

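The dog is inside the slot, the wheel is upright with the flange on the spindle face, and the gripper is clear. The heights agree: TCP at 160.7 minus the 40.8 grasp offset puts the flange at 119.9 mm.

```bash
python3 -c "
from station import arm
print(arm.sign_off())"
```

```text
the job is handed in; nothing more can be done
None
```

The polishing wheel is seated on the spindle with its slots over the dogs; I let go and handed the job in at about 25 s, with the flange measured within about 0.1 mm of the spindle face and the load on the spindle peaking near 24 N (sign-off returned no verdict).

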